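# Stroke the desk lamp's touch strip from dim to bright

### The job

Turn the desk lamp up: with the gripper closed, run the fingertips gently along the curved orange touch strip, following its bend from the bar with the smallest dot over every bar in turn to the bar with the largest dot, then lift off. Press only lightly, do not touch the other dimmer with the blue strip, and leave the mug, the green box and the pen where they are; nothing is to be picked up.

Things in the scene. Friction and masses are not known exactly. Their poses are not given: they have to be found in the camera images.
- desk_dimmer: The desk lamp's dimmer: white base 94 x 204 x 12 mm, fixed to the desk at any yaw, with a black sprung touch plate (86 x 196 mm, top 22 mm above the desk) carrying an ORANGE touch strip. Origin: centre of its underside, on the desk (z = 0); z up; y along its long side, the small-dot end at +y; x along its short side, to the outside of the strip's bend.
- desk_plate (a joint): How far the desk dimmer's touch plate (with the whole strip) is pressed down, m: 0 at rest, 0.006 at the stop. It is sprung: it gives from about 0.3 N, then 1 N per mm, about 6.5 N at the stop, beyond which it is rigid, and returns by itself.
- desk_dimmer_bar1: Bar 1 of 5 of the orange touch strip (the dim end, where the stroke starts), with a white dot 4 mm across at its middle. The five bars join end to end in an arc of 95 mm radius (36 mm a bar, 180 mm in all), 18 mm wide, 3 mm proud of the black plate. Origin: dot's centre on the top face, 25 mm above the desk at rest; z up, x outward across the strip, y along it to the small-dot end.
- desk_dimmer_bar2: Bar 2 of 5 of the orange touch strip, with a white dot 7 mm across at its middle. The five bars join end to end in an arc of 95 mm radius (36 mm a bar, 180 mm in all), 18 mm wide, 3 mm proud of the black plate. Origin: dot's centre on the top face, 25 mm above the desk at rest; z up, x outward across the strip, y along it to the small-dot end.
- desk_dimmer_bar3: Bar 3 of 5 of the orange touch strip, with a white dot 10 mm across at its middle. The five bars join end to end in an arc of 95 mm radius (36 mm a bar, 180 mm in all), 18 mm wide, 3 mm proud of the black plate. Origin: dot's centre on the top face, 25 mm above the desk at rest; z up, x outward across the strip, y along it to the small-dot end.
- desk_dimmer_bar4: Bar 4 of 5 of the orange touch strip, with a white dot 12 mm across at its middle. The five bars join end to end in an arc of 95 mm radius (36 mm a bar, 180 mm in all), 18 mm wide, 3 mm proud of the black plate. Origin: dot's centre on the top face, 25 mm above the desk at rest; z up, x outward across the strip, y along it to the small-dot end.
- desk_dimmer_bar5: Bar 5 of 5 of the orange touch strip (the bright end, where the stroke finishes), with a white dot 15 mm across at its middle. The five bars join end to end in an arc of 95 mm radius (36 mm a bar, 180 mm in all), 18 mm wide, 3 mm proud of the black plate. Origin: dot's centre on the top face, 25 mm above the desk at rest; z up, x outward across the strip, y along it to the small-dot end.
- wall_dimmer: The wall lamp's dimmer: same make and size as the desk lamp's (base 94 x 204 mm, strip's top 25 mm above the desk), but with a BLUE strip; fixed to the desk at its own yaw. Not to be touched. Origin: centre of its underside.
- mug: White mug, 76 mm across, 85 mm high, loose, handle to its +y; origin at the centre of its underside. A bystander.
- green_box: Small green box, 102 x 62 x 22 mm, loose; origin at the centre of its underside. A bystander.
- pen: Dark square marker pen with a red cap, 110 x 12 x 12 mm, lying along its x axis, loose; origin on its underside, at mid-length. A bystander.
Mind the look-alikes: they are no part of the job. What is shaped like the desk_dimmer but brown, purple or turquoise is not meant.

How it is judged:
On the way, in this order (a step that is already met when the one before it is completed fails the run):
1. A fingertip touches bar 1, the one with the smallest dot (contact force between desk_dimmer_bar1 and the fingers above 0.2 N and contact force between each of desk_dimmer_bar3, desk_dimmer_bar4, desk_dimmer_bar5 and the fingers below 0.05 N), for 0.05 s.
2. The fingertip has run on to bar 2 and has left bar 1 (contact force between desk_dimmer_bar2 and the fingers above 0.2 N and contact force between desk_dimmer_bar1 and the fingers below 0.05 N), for 0.02 s.
3. The fingertip has run on to bar 3 and has left bar 2 (contact force between desk_dimmer_bar3 and the fingers above 0.2 N and contact force between desk_dimmer_bar2 and the fingers below 0.05 N), for 0.02 s.
4. The fingertip has run on to bar 4 and has left bar 3 (contact force between desk_dimmer_bar4 and the fingers above 0.2 N and contact force between desk_dimmer_bar3 and the fingers below 0.05 N), for 0.02 s.
5. The fingertip has run on to bar 5, the end bar with the largest dot (contact force between desk_dimmer_bar5 and the fingers above 0.2 N and contact force between each of desk_dimmer_bar1, desk_dimmer_bar2, desk_dimmer_bar3 and the fingers below 0.05 N), for 0.02 s.
At the end, for the whole second after the job is handed in: The stroke over bars 1 to 5 has been made in order; the touch plate is released (less than 1 mm down); mug, green box and pen lie still within 15 mm of where they were (value of joint desk_plate below 0.001 m and distance of each of mug, green_box, pen from where it was at the start of the episode below 0.015 m and linear speed of each of mug, green_box, pen below 0.02 m/s).
It fails at once if The desk dimmer is pressed with more than 15 N (contact force between desk_dimmer and the fingers above 15 N or contact force between desk_dimmer and the arm above 15 N).
It fails at once if The dimmer with the blue strip is touched (contact force between wall_dimmer and the fingers above 0.3 N or contact force between wall_dimmer and the arm above 0.3 N).
It fails at once if The mug, the green box or the pen is moved or lifted by more than 15 mm (not (distance of mug from where it was at the start of the episode below 0.015 m) or not (distance of green_box from where it was at the start of the episode below 0.015 m) or not (distance of pen from where it was at the start of the episode below 0.015 m)).
It also fails if it takes over 40 s, if anything falls off the work surface, if the arm or the gripper's body presses on something with over 40 N, if the wrist force passes 120 N, or if a joint passes its speed limit or range.

### The arm

A 6-joint arm with a two-finger parallel gripper is mounted at the origin on the work surface. World frame = base frame: x ahead of the robot, y to its left, z up, the work surface at z = 0. Lengths are in m, angles in rad, forces in N, time in s.
With the tool pointing down it reaches from about 0.35 to 0.975 m from the base axis. Payload 4.9 kg.
Tool frame: the origin (TCP) lies midway between the tips of the shut fingers; the grasp point (between the pads) lies 19 mm behind it; z points along the fingers, y is the line along which they close (so a half turn about z gives the same grasp; the last joint's range is limited). The gripper opens to 85 mm and grips with 20 to 120 N. Pads are 22 mm wide; open, the fingers measure 114 mm over their backs; the gripper's body (76 mm by 85 mm) begins 54 mm behind the grasp point. The pads swing forward as they close: fully open they stand 13 mm farther back than shut.
Start: joints at [-0.119, 0.053, 1.613, -0, 1.476, -0.119], TCP at [0.625, 0, 0.231] pointing down, gripper open.
Joint ranges: [-3.01, 3.01], [-1.01, 2.22], [0.06, 2.58], [-1.02, 4.17], [0.09, 2.62], [-3.14, 3.14]. Speed limits (rad/s): [2.57, 2.57, 3.14, 3.14, 3.14, 3.14].

### API

Orientations are given as a rotation vector (axis times angle).
In Python, from plant import manip gives the robot as it stands. The module is installed in compiled form; this text tells all that it offers.
- The arm moves only by the shell command python3 -m crank 'ROWS' [FORCE]. ROWS is JSON, one flat list of numbers, 7 for each row, row after row: the opening, from -1 (shut) to 1 (fully open), then the shift along the tool's x, y, z in m, then the turn, a rotation vector about the tool's x, y, z in degrees. In form: [gripper, x, y, z, wx, wy, wz, gripper, x, y, z, wx, wy, wz, ...]. A call has 1 to 8 rows; each row is the pose to reach, as a shift and turn from the pose commanded when the call began, along the tool's axes at that moment; what a row does not reach only later rows make up. A row lasts 1/10 s, in which the tool goes at most 50 mm and 8.59 degrees, less where a joint would pass 70% of its speed; a pose out of reach is approached as far as the arm can. A call with a gripper value outside its range is refused whole. The fingers move at their own pace and stop on an object; FORCE is the grip in N (left out, the last holds). Time passes only in rows, so rows that repeat a pose let the fingers close. It gives the time, the measured TCP pose, the force, the opening and the grip force at its end, in the units of the state.
- manip.observe(): the state, without advancing time (a new reading comes with each control period).
- manip.capture(name): name is "scene" or "side" or "wrist"; returns a dict with "frame" (384x512x3 uint8, blue, green, red), "mtx" (3x3 intrinsics, pixels), "R" (3x3) and "t" (3): a world point X has camera coordinates R X + t. Camera axes: x right, y down, z forward; pixel columns grow to the right and rows downward; lengths in m; the calibration is good to about 2 mm. A picture is of the moment at which its call begins. There is no depth.
- manip.close_job(): hands the job in; it is judged then, once.
The state is a dict: "t": time; "joint_positions": joint angles; "joint_velocities": joint speeds; "joint_torque": joint torques, N m; "tool_pos": TCP position; "tool_rot": TCP orientation; "wrist_force": force on the tool from outside, world axes, zero at the start; "ft_torque": the same for the moment, N m; "opening": finger opening in m; "finger_force": force on a finger pad.
Only numpy, scipy, OpenCV 4.12 (cv2) and the standard library are available. Lean on these libraries where they do the work, as an engineer would, in place of code of your own. Each camera call takes 0.05 s, during which the arm holds its last target. There are 200 camera calls.

## Working session

There is one attempt and no reset: what is moved stays moved. The work goes in short steps, Python scripts to look and compute and a shell command to move; the robot and the scene stay as the last step left them, time stands still between calls to the robot, and variables do not carry over. Pictures are saved under pics/ and viewed, at most 10 in all, crops included, and the job is handed in when it is done.

```bash
mkdir -p pics
python3 - <<'E'
from plant import manip
import cv2,numpy as np
s=manip.observe();print({k:np.round(s[k],4).tolist() for k in('t','tool_pos','tool_rot','opening')})
for n in('scene','side'):
    c=manip.capture(n);cv2.imwrite(f'pics/{n}.png',c['frame']);print(n,np.round(c['mtx'],1).tolist(),np.round(c['R'],3).tolist(),np.round(c['t'],3).tolist())
a=[cv2.imread(f'pics/{n}.png') for n in('scene','side')]
cv2.imwrite('pics/both.png',cv2.resize(np.vstack(a),None,fx=.78,fy=.78))
E
```

```text
{'t': 0.0, 'tool_pos': [0.6244, 0.0001, 0.2301], 'tool_rot': [-2.2203, -2.2203, 0.002], 'opening': 0.0855}
scene [[350.7, 0.0, 258.9], [0.0, 350.7, 191.9], [0.0, 0.0, 1.0]] [[-0.71, 0.704, 0.021], [0.435, 0.461, -0.773], [-0.554, -0.539, -0.634]] [0.427, -0.132, 1.132]
side [[418.5, 0.0, 253.3], [0.0, 418.5, 190.3], [0.0, 0.0, 1.0]] [[-0.923, -0.384, 0.011], [-0.216, 0.495, -0.841], [0.317, -0.779, -0.54]] [0.433, 0.202, 0.806]
```

View pics/scene.png

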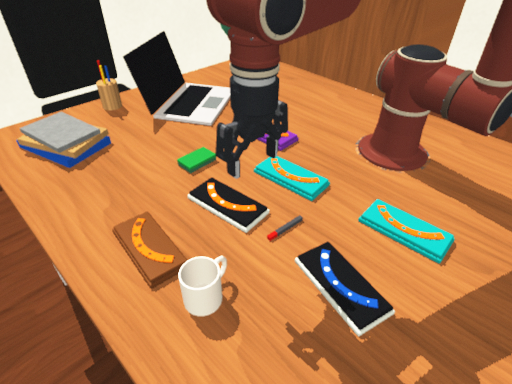

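View pics/side.png

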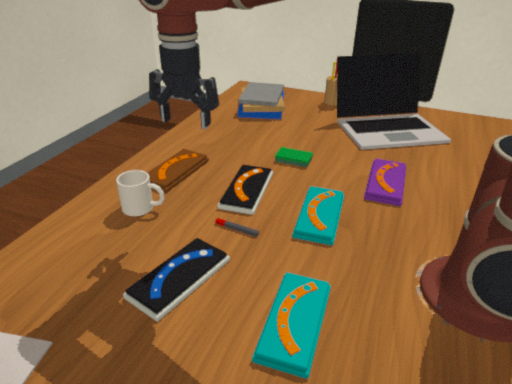

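The scene shows these candidates for the desk dimmer:
- black plate on white base, orange strip: (229,203)
- turquoise: (291,176) and (406,230)
- purple: (278,138)
- brown: (147,248)
- black plate with blue strip, the wall dimmer: (343,285)

I choose the black/white one at (229,203), which is at (246,189) in the side view. The mug is at (202,285), the box at (197,160) and the pen at (285,228).

```bash
cat > h.py <<'E'
import cv2,numpy as np
from scipy.optimize import least_squares
def ray(c,uv,z):
    uv=np.atleast_2d(uv).astype(float);d=np.c_[(uv-c['mtx'][:2,2])/[c['mtx'][0,0],c['mtx'][1,1]],np.ones(len(uv))]@c['R']
    o=-c['R'].T@c['t'];return (o+d*((z-o[2])/d[:,2])[:,None])[:,:2]
def orange(c,seed,r=45):
    h=cv2.cvtColor(c['frame'],cv2.COLOR_BGR2HSV);m=cv2.inRange(h,(8,190,190),(22,255,255))
    k=np.zeros_like(m);cv2.circle(k,seed,r,255,-1);m&=k
    n,l,s,ce=cv2.connectedComponentsWithStats(cv2.morphologyEx(m,cv2.MORPH_CLOSE,np.ones((5,5))))
    i=min((j for j in range(1,n) if s[j,4]>60),key=lambda j:np.hypot(*(ce[j]-seed)))
    return (l==i).astype(np.uint8)*255
def fit(p,R=.095):
    f=lambda q:np.hypot(*(p-q).T)-R
    best=min((least_squares(f,p.mean(0)+.085*np.array([np.cos(a),np.sin(a)])) for a in np.arange(0,6.28,.5)),key=lambda r:r.cost)
    c=best.x;m=p.mean(0)-c;a0=np.arctan2(m[1],m[0]);a=(np.arctan2(p[:,1]-c[1],p[:,0]-c[0])-a0+np.pi)%(2*np.pi)-np.pi
    mid=a0+(a.min()+a.max())/2
    return c,mid,np.ptp(a)*R,np.std(f(c))
E
python3 - <<'E'
from h import *
from plant import manip
for n,seed in(('scene',(229,200)),('side',(246,186))):
    c=manip.capture(n);m=orange(c,seed);v,u=np.nonzero(m);p=ray(c,np.c_[u,v],.025)
    C,mid,L,sd=fit(p);print(n,len(u),C.round(4),np.degrees(mid).round(1),L.round(3),sd.round(4))
    for k in range(-2,3):
        a=mid+k*.036/.095;print(k,(C+.095*np.array([np.cos(a),np.sin(a)])).round(4))
    x,y=seed;cr=cv2.resize(c['frame'][y-45:y+45,x-55:x+55],None,fx=5,fy=5,interpolation=cv2.INTER_CUBIC)
    cv2.imwrite(f'pics/c_{n}.png',cr)
    h=cv2.cvtColor(c['frame'],cv2.COLOR_BGR2HSV)
    for nm,pt,z in(('scene',[(202,300),(197,160),(270,237),(302,219)],.01),('side',[(137,212),(294,158),(217,221),(257,234)],.01)):
        if nm==n:print(ray(c,pt,z).round(3).tolist())
a,b=[cv2.imread(f'pics/c_{n}.png') for n in('scene','side')]
cv2.imwrite('pics/crop.png',cv2.resize(np.hstack([a,b]),None,fx=.72,fy=.72))
E
```

```text
scene 379 [ 0.4812 -0.1722] 7.5 0.178 0.006
-2 [ 0.5582 -0.2279]
-1 [ 0.5733 -0.1955]
0 [ 0.5754 -0.1598]
1 [ 0.5642 -0.1258]
2 [ 0.5412 -0.0984]
[[0.78, 0.022], [0.495, -0.372], [0.564, -0.002], [0.463, 0.01]]
side 159 [ 0.4819 -0.1748] 23.9 0.121 0.0047
-2 [ 0.5715 -0.2065]
-1 [ 0.5768 -0.1711]
0 [ 0.5687 -0.1363]
1 [ 0.5483 -0.1069]
2 [ 0.5185 -0.0871]
[[0.754, 0.043], [0.492, -0.371], [0.561, -0.002], [0.457, 0.006]]
```

View pics/crop.png

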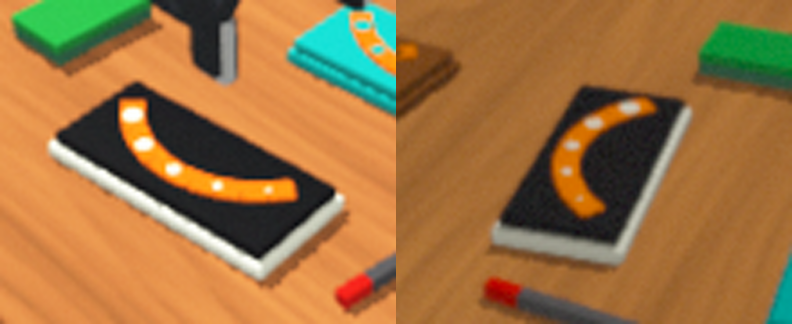

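The crop confirms it: black plate, white base, small dot at the pen end (+y) and large dot at the box end. The dot chain runs (268,190) to (133,115) in the left half of the crop. Next I move above bar 3 with the gripper shut, aligned to the dimmer, and measure with the wrist camera.

```bash
python3 -m crank '[-1,-0.05,-0.02,0,0,0,-3,-1,-0.1,-0.035,0,0,0,-6,-1,-0.14,-0.05,0,0,0,-7.5,-1,-0.16,-0.05,0.02,0,0,-7.5,-1,-0.16,-0.05,0.03,0,0,-7.5,-1,-0.16,-0.05,0.03,0,0,-7.5,-1,-0.16,-0.05,0.03,0,0,-7.5,-1,-0.16,-0.05,0.03,0,0,-7.5]' 30
python3 - <<'E'
from h import *
from plant import manip
s=manip.observe();print(s['t'],s['tool_pos'],s['tool_rot'],s['opening'],s['wrist_force'])
c=manip.capture('wrist');cv2.imwrite('pics/w1.png',c['frame'])
E
```

```text
t: 1.0
tool_pos: [0.5756, -0.159, 0.2021]
tool_rot: [2.069, 2.363, 0.001]
wrist_force: [-0.5, 0.2, 0.4]
opening: -0.0002
finger_force: 0.0
1.0 [ 0.57564993 -0.15898437  0.2021491 ] [2.06876079e+00 2.36293366e+00 8.34095894e-04] -0.00020955587645519235 [-0.45144972  0.15440959  0.39375041]
```

View pics/w1.png

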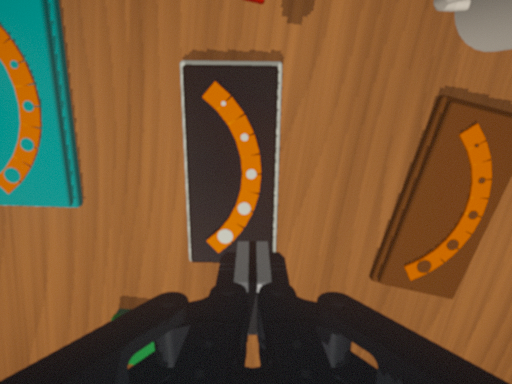

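The wrist view shows the whole strip clear of the fingers. The dots sit at about (224,104), (244,137), (251,174), (244,209) and (225,236). I'll measure them in tool axes.

Run:
```python
from h import *
from plant import manip
from scipy.spatial.transform import Rotation as Ro
s=manip.observe();T=Ro.from_rotvec(s['tool_rot']);c=manip.capture('wrist')
h=cv2.cvtColor(c['frame'],cv2.COLOR_BGR2HSV);g=(255-h[...,1]).astype(float)
m=cv2.inRange(h,(8,190,150),(22,255,255));P=[]
for (x,y),r in zip([(224,104),(244,137),(251,174),(244,209),(225,236)],(4,5,6,7,9)):
    w=np.clip(g[y-r:y+r+1,x-r:x+r+1]-60,0,None);yy,xx=np.mgrid[y-r:y+r+1,x-r:x+r+1]
    P.append([(w*xx).sum()/w.sum(),(w*yy).sum()/w.sum()])
p=ray(c,P,.025);print(np.round(P,1).tolist())
tool=T.inv().apply(np.c_[p,np.full(5,.025)]-s['tool_pos'])
print(p.round(4).tolist());print('tool',tool.round(4).tolist())
C=least_squares(lambda q:np.hypot(*(tool[:,:2]-q).T)-.095,[0,-.1]).x
a=np.degrees(np.arctan2(tool[:,0]-C[0],tool[:,1]-C[1]));print('C',C.round(4),a.round(1),np.hypot(*(tool[:,:2]-C).T).round(4))
mid=a.mean()
for k in(2.3,2,1.5,1,.5,0,-.5,-1,-1.5,-2,-2.2):
    t=np.radians(mid)+k*.036/.095;print(k,(C+.095*np.array([np.sin(t),np.cos(t)])).round(4))
```

```text
[[223.0, 102.9], [243.9, 136.6], [250.8, 173.5], [243.7, 208.0], [225.0, 236.0]]
[[0.541, -0.1001], [0.5634, -0.1276], [0.5743, -0.1616], [0.5719, -0.1972], [0.5569, -0.2295]]
tool [[0.0632, -0.0269, 0.1772], [0.0329, -0.0082, 0.1773], [-0.0022, -0.002, 0.1773], [-0.0371, -0.009, 0.1773], [-0.0672, -0.0282, 0.1773]]
C [-0.0013 -0.0969] [ 42.7  21.1  -0.5 -22.2 -43.8] [0.0951 0.095  0.0949 0.0949 0.0952]
2.3 [ 0.0708 -0.035 ]
2 [ 0.0633 -0.0272]
1.5 [ 0.0491 -0.0163]
1 [ 0.033  -0.0083]
0.5 [ 0.0157 -0.0034]
0 [-0.0022 -0.0019]
-0.5 [-0.0201 -0.0037]
-1 [-0.0373 -0.0089]
-1.5 [-0.0532 -0.0173]
-2 [-0.0673 -0.0285]
-2.2 [-0.0723 -0.0337]
```

```bash
python3 -m crank '[-1,0.035,-0.015,0.03,0,0,0,-1,0.063,-0.027,0.07,0,0,0,-1,0.063,-0.027,0.11,0,0,0,-1,0.063,-0.027,0.15,0,0,0,-1,0.063,-0.027,0.165,0,0,0,-1,0.063,-0.027,0.17,0,0,0,-1,0.063,-0.027,0.17,0,0,0,-1,0.063,-0.027,0.17,0,0,0]'
python3 - <<'E'
from h import *
from plant import manip
c=manip.capture('side');cv2.imwrite('pics/s2.png',cv2.resize(c['frame'][120:260,150:340],None,fx=4,fy=4))
E
```

```text
t: 1.9
tool_pos: [0.542, -0.1018, 0.0338]
tool_rot: [2.069, 2.359, 0.003]
wrist_force: [0.3, -0.0, -0.2]
opening: -0.0001
finger_force: 0.0
```

View pics/s2.png

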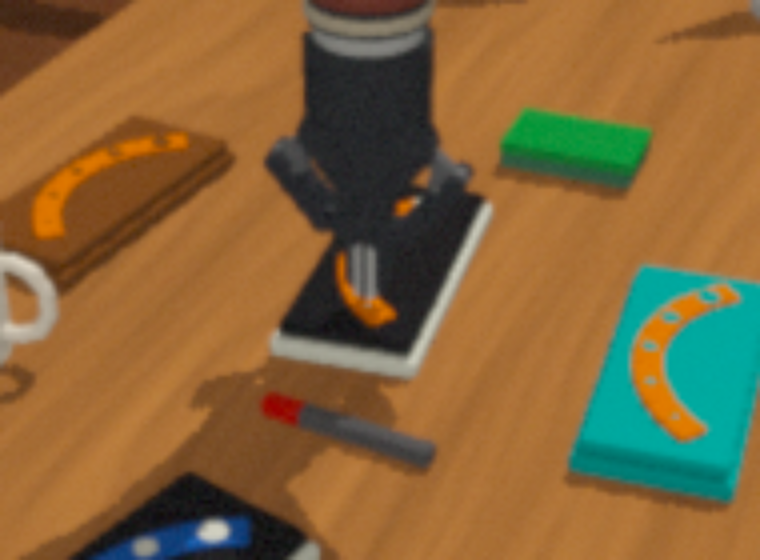

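The shut tips hover over bar 1 at about (365,300) in the crop, clear of everything else. Now I lower them gradually.

```bash
python3 -m crank '[-1,0,0,0.004,0,0,0,-1,0,0,0.008,0,0,0,-1,0,0,0.010,0,0,0,-1,0,0,0.0105,0,0,0,-1,0,0,0.0105,0,0,0,-1,0,0,0.0105,0,0,0]'
```

```text
t: 2.55
tool_pos: [0.5407, -0.1014, 0.0215]
tool_rot: [2.07, 2.361, 0.001]
wrist_force: [2.2, -0.7, 4.6]
opening: -0.0001
finger_force: 1.9
```

```bash
python3 -m crank '[-1,0,0,-0.0015,0,0,0,-1,-0.007,0.006,-0.0015,0,0,0,-1,-0.014,0.011,-0.0015,0,0,0,-1,-0.022,0.0155,-0.0015,0,0,0,-1,-0.030,0.019,-0.0015,0,0,0,-1,-0.030,0.019,-0.0015,0,0,0,-1,-0.030,0.019,-0.0015,0,0,0]'
```

```text
t: 3.25
tool_pos: [0.5636, -0.1296, 0.0227]
tool_rot: [2.07, 2.36, -0.0]
wrist_force: [0.3, -1.4, 2.7]
opening: -0.0001
finger_force: 1.4
```

```bash
python3 -m crank '[-1,-0.0085,0.003,0,0,0,0,-1,-0.0173,0.005,0,0,0,0,-1,-0.026,0.006,0,0,0,0,-1,-0.034,0.0063,0,0,0,0,-1,-0.034,0.0063,0,0,0,0,-1,-0.034,0.0063,0,0,0,0]'
```

```text
t: 3.85
tool_pos: [0.5738, -0.1625, 0.0226]
tool_rot: [2.07, 2.36, -0.001]
wrist_force: [0.3, -2.8, 3.1]
opening: -0.0
finger_force: 1.4
```

```bash
python3 -m crank '[-1,-0.009,-0.0004,0,0,0,0,-1,-0.018,-0.0018,0,0,0,0,-1,-0.0265,-0.004,0,0,0,0,-1,-0.035,-0.007,0,0,0,0,-1,-0.035,-0.007,0,0,0,0,-1,-0.035,-0.007,0,0,0,0]'
```

```text
t: 4.45
tool_pos: [0.5709, -0.1981, 0.0225]
tool_rot: [2.071, 2.361, -0.002]
wrist_force: [-0.9, -2.2, 3.5]
opening: 0.0001
finger_force: 1.5
```

```bash
python3 -m crank '[-1,-0.008,-0.004,0,0,0,0,-1,-0.016,-0.0084,0,0,0,0,-1,-0.023,-0.0137,0,0,0,0,-1,-0.030,-0.0196,0,0,0,0,-1,-0.033,-0.0225,0,0,0,0,-1,-0.033,-0.0225,0,0,0,0,-1,-0.033,-0.0225,0,0,0,0]'
```

```text
t: 5.15
tool_pos: [0.5526, -0.2334, 0.0223]
tool_rot: [2.071, 2.362, -0.003]
wrist_force: [-0.6, -3.2, 2.9]
opening: 0.0002
finger_force: 1.5
```

```bash
python3 -m crank '[-1,0,0,-0.01,0,0,0,-1,0,0,-0.04,0,0,0,-1,0,0,-0.08,0,0,0,-1,0,0,-0.12,0,0,0,-1,0,0,-0.15,0,0,0,-1,0,0,-0.15,0,0,0,-1,0,0,-0.15,0,0,0]'
python3 - <<'E'
from plant import manip
import cv2
cv2.imwrite('pics/end.png',manip.capture('side')['frame'])
E
```

```text
t: 5.85
tool_pos: [0.5532, -0.2322, 0.173]
tool_rot: [2.07, 2.362, 0.001]
wrist_force: [0.0, 0.1, -0.1]
opening: -0.0001
finger_force: 0.0
```

View pics/end.png

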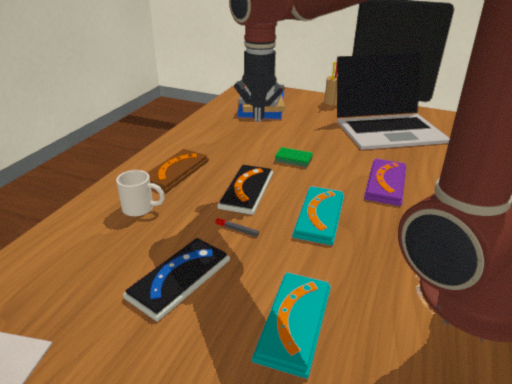

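The arm is lifted clear. The mug (137,192), box (294,157) and pen (237,228) are where they were at the start.

```bash
python3 -c "
from plant import manip
print(manip.close_job())"
```

```text
the job is handed in; nothing more can be done
None
```

The closed fingertips followed the orange strip from bar 1 to bar 5 at 3–5 N and lifted off; the last picture shows the mug, box and pen unmoved, and the job was handed in at about 6 s without returning a verdict.

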